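Re-rack a kit of power parts for test, in reverse order

ROBOT

A 7-joint arm with a two-finger parallel gripper is mounted at the origin on the work surface. World frame = base frame: x ahead of the robot, y to its left, z up, the work surface at z = 0. Lengths are in mm, angles in rad, forces in N, time in s.
With the tool pointing down it reaches from about 425 to 875 mm from the base axis. Payload 4.7 kg.
Tool frame: the origin (TCP) lies midway between the tips of the shut fingers; the grasp point (between the pads) lies 19 mm behind it; z points along the fingers, y is the line along which they close (so a half turn about z gives the same grasp; the last joint's range is limited). The gripper opens to 85 mm and grips with 20 to 120 N. Pads are 22 mm wide; open, the fingers measure 114 mm over their backs; the gripper's body (76 mm by 85 mm) begins 54 mm behind the grasp point. The pads swing forward as they close: fully open they stand 13 mm farther back than shut.
Start: joints at [-1.241, 0.321, -0.07, 1.45, 0.023, 1.371, -0.057], TCP at [201.902, 617.868, 231.349] pointing down, gripper open.
Joint ranges: [-2.86, 2.86], [-0.3, 2.09], [-1.38, 1.24], [0.06, 2.45], [-1.56, 4.7], [0.09, 2.05], [-2.69, 2.69]. Speed limits (rad/s): [2.57, 2.57, 3.14, 3.14, 3.14, 3.14, 3.14].

INTERFACE

Orientations are given as a unit quaternion [w, x, y, z].
In Python, from bench import arm gives the robot as it stands.
- The arm moves only by the tool arm_command, never from a script. Its argument "series" is a list of rows, each a list of 2 entries, a list of its own where there are three numbers: the shift along the tool's x, y, z in units of 600 mm (1.0 is 600 mm), then the turn, a rotation vector about the tool's x, y, z in units of 120 degrees (1.0 is 120 degrees). A call has exactly 10 rows; each row is the pose to reach, as a shift and turn from the pose commanded when the call began, along the tool's axes at that moment; what a row does not reach only later rows make up. A row lasts 1/12 s, in which the tool goes at most 41.7 mm and 7.16 degrees, less where a joint would pass 70% of its speed; a pose out of reach is approached as far as the arm can. A call with a number of a shift or a turn outside -1 to 1 is refused whole. A call with a gripper value outside its range is refused whole. "jaw" is the finger opening in mm, from 0 to 85.4, set as the call begins (left out, the last holds). The fingers move at their own pace and stop on an object; "grip_force" is the grip in N (left out, the last holds). Time passes only in rows, so rows that repeat a pose let the fingers close, or fill a call up. It gives the time, the measured TCP pose, the force, the opening and the grip force at its end, in the units of the state.
- arm.observe(): the state, without advancing time (a new reading comes with each control period).
- arm.camera(name): name is "scene" or "side" or "wrist"; returns the picture (400x640x3 uint8, red, green, blue); there is no depth.
- arm.calibration(name): a dict with "intrinsics" (3x3 intrinsics, pixels), "k1" (the pictures are not rectified: a ray, as slopes to the right and down, at radius r is drawn at 1 + k1 r^2 times it, then the intrinsics apply), "R" (3x3) and "t" (3): a world point X has camera coordinates R X + t. Camera axes: x right, y down, z forward; pixel columns grow to the right and rows downward; lengths in mm; the calibration is good to about 2 mm. A picture is of the moment at which its call begins: read the wrist's pose just before it. calibration takes no time and is no camera call; for the wrist camera it gives the pose at the moment of the call.
- arm.hand_in(): hands the job in; it is judged then, once.
Trained networks look in the newest picture that a camera, given by its name, has taken for a name from the list of things; names that differ only in an ending like _2 or _b are one class to them, and where a whole thing is asked for, a point or a joint stands for the part that bears it (a point fixed in the world has none). Each returns a list of dicts, best first, with "confidence" (0 to 1); they miss things now and then, are a little off and sometimes report something else, mostly with a low value. They report only what shows in the picture. A call takes as long as a camera call. They do not tell look-alikes from the thing itself.
- arm.boxes_of(camera, thing): "centre" ([column, row] in pixels, amid what is visible of it).
- arm.landmark_of(camera, thing): "centre" ([column, row] in pixels: a listed point, or the origin of a listed thing).
The state is a dict: "t": time; "q": joint angles; "dq": joint speeds; "tau": joint torques, N m; "tcp_pos": TCP position; "orientation": TCP orientation; "contact_force": force on the tool from outside, world axes, zero at the start; "moment": the same for the moment, N m; "finger_gap": finger opening in mm; "gripper_force": force on a finger pad.
Only numpy, scipy, OpenCV 4.12 (cv2) and the standard library are available. Lean on these libraries where they do the work, as an engineer would, in place of code of your own. Each camera call takes 0.05 s, during which the arm holds its last target. There are 200 camera calls.

TASK

Move the four parts standing on the blue kitting rack into the four pockets of the white test rack, one to a pocket and in reverse order: the test rack is wired from the other end, so the part at the left end of the blue rack goes into the pocket at the right end of the white one, the second from the left into the second from the right, and so on. Keep each part upright all the way and leave it standing flat on its pocket's floor, not on the walls.

Things in the scene. Friction and masses are not known exactly. Their poses are not given: they have to be found in the camera images.
- capacitor: Can capacitor: upright black cylinder, 40 mm diameter, 70 mm tall, plus two brass terminal studs 9 mm across and 5 mm high on its bare aluminium top. Origin at the centre of its underside, z up. About 130 g.
- transformer: Small mains transformer: dark laminated steel core block 42 mm in its x, 26 mm in its y, 55 mm tall, with rounded copper windings (28 mm in x, 38 mm tall, centred in the height) bulging from both y faces to 44 mm overall in y. Best gripped across x, on the flat steel faces. Origin at the centre of its underside, z up. About 320 g.
- heatsink: Aluminium heat sink standing on end: 40 x 40 mm, 52 mm tall, seven upright fins that lie parallel to its own y-z plane; it is firm to grip on any side. Origin at the centre of its underside, z up. About 110 g.
- relay: Plug-in relay: smooth ivory upright block 36 x 36 mm, 62 mm tall, with a black foot band and a small dark window on top. Origin at the centre of its underside, z up. About 90 g.
- kit_rack: Blue kitting rack, fixed: plate 80 mm across (its x) by 284 mm along the row (its y), top 10 mm above the bench, with a 5 mm thick end cheek 22 mm tall at each end. Four black pads lie in a row along y at -99, -33, +33 and +99 mm from its centre. Origin at the centre of its underside. On the left or the right; its y axis is within 0.3 rad of the robot's left.
- test_rack: White test rack, fixed: 70 mm across (its x) by 268 mm along the row (its y), four square pockets in a row along y, centred at -99, -33, +33 and +99 mm from its centre. Pockets 62 x 62 mm inside, floor 6 mm and wall tops 14 mm above the bench, walls 4 mm thick. Origin at the centre of its underside. Beside the kitting rack; its y axis is within 0.3 rad of the robot's left. Empty at first.
- pad_capacitor: Black rubber pad on the kitting rack, 54 x 54 mm, 4 mm thick, fixed, on which the capacitor stands at the start (unit within about 3 mm of the pad's centre, turned up to 0.2 rad from the rack's axes). The pads look alike and take the four places in any order. Origin at the centre of its underside; its top is 14 mm above the bench.
- pad_transformer: Black rubber pad on the kitting rack, 54 x 54 mm, 4 mm thick, fixed, on which the transformer stands at the start (unit within about 3 mm of the pad's centre, turned up to 0.2 rad from the rack's axes). The pads look alike and take the four places in any order. Origin at the centre of its underside; its top is 14 mm above the bench.
- pad_heatsink: Black rubber pad on the kitting rack, 54 x 54 mm, 4 mm thick, fixed, on which the heatsink stands at the start (unit within about 3 mm of the pad's centre, turned up to 0.2 rad from the rack's axes). The pads look alike and take the four places in any order. Origin at the centre of its underside; its top is 14 mm above the bench.
- pad_relay: Black rubber pad on the kitting rack, 54 x 54 mm, 4 mm thick, fixed, on which the relay stands at the start (unit within about 3 mm of the pad's centre, turned up to 0.2 rad from the rack's axes). The pads look alike and take the four places in any order. Origin at the centre of its underside; its top is 14 mm above the bench.
Mind the look-alikes: they are no part of the job. What is shaped like the transformer but green or red is not meant.

How it is judged:
By the outcome, as a careful person would: the job done as asked, in the order asked, and still so for the second after the job is handed in, with the robot touching nothing.
It also fails if it takes over 90 s, if anything falls off the work surface, if the arm or the gripper's body presses on something with over 40 N, if the wrist force passes 120 N, or if a joint passes its speed limit or range.

## Working session

There is one attempt and no reset: what is moved stays moved. The work goes in short steps, Python scripts to look and compute and a tool call to move; the robot and the scene stay as the last step left them, time stands still between calls to the robot, and variables do not carry over. Pictures are saved under pics/ and viewed, at most 14 in all, crops included, and the job is handed in when it is done.

Besides the shell and the picture viewer there is one more tool, called after ">>>" as name(argument=value, ...) on one line, values as JSON. arm_command: Moves the arm, as the interface text tells. Shifts and turns lie within -1 to 1; 1 stands for 600 mm of shift or 120 degrees of turn. Its arguments: {"type":"object","properties":{"series":{"type":"array"},"jaw":{"type":"number"},"grip_force":{"type":"number"}},"required":["series"]}

```bash
ls; mkdir -p pics
python3 - <<'E'
from bench import arm
import cv2
for c in("scene","side"):
    im=arm.camera(c); cv2.imwrite(f"pics/{c}0.png",im[:,:,::-1])
    for th in ["capacitor","transformer","heatsink","relay","kit_rack","test_rack"]:
        f=lambda l:[([round(float(x)) for x in d["centre"]],round(d["confidence"],2)) for d in l[:4]]
        print(c,th,f(arm.landmark_of(c,th)))
print(arm.observe())
for c in("scene","side","wrist"): print(arm.calibration(c))
E
```

```text
pics
scene capacitor [([299, 207], 0.63), ([280, 248], 0.55)]
scene transformer [([321, 282], 0.89), ([218, 314], 0.77), ([271, 272], 0.64), ([254, 332], 0.64)]
scene heatsink [([301, 210], 0.85)]
scene relay [([290, 225], 0.93)]
scene kit_rack [([281, 244], 0.73)]
scene test_rack [([354, 136], 0.97)]
side capacitor [([358, 256], 0.67), ([358, 262], 0.15)]
side transformer [([411, 245], 0.98), ([418, 343], 0.64), ([385, 275], 0.6)]
side heatsink [([309, 227], 0.57)]
side relay [([330, 246], 0.85)]
side kit_rack [([345, 260], 0.59)]
side test_rack [([245, 169], 0.87)]
{'t': 0.7, 'q': array([-1.24090654,  0.32094037, -0.07006056,  1.45046948,  0.02258763,
        1.37081588, -0.05692278]), 'dq': array([ 0.00073415, -0.00181595, -0.00057441, -0.00096009,  0.00045791,
        0.00017167,  0.00104919]), 'tau': array([ 7.29975145e-04, -4.93212497e+01, -3.80575145e-01, -3.14515185e+01,
        1.33794706e-02,  9.70448673e-04, -1.07722624e-05]), 'tcp_pos': array([201.9202799 , 617.87190051, 231.40231251]), 'orientation': array([3.40273187e-05, 1.57261520e-01, 9.87556990e-01, 7.23745074e-05])
[... 738 characters left out ...]
  1.        ]]), 'k1': 0.0024708557529350738, 'R': array([[ 0.84005241, -0.54225336, -0.01653016],
       [-0.33485173, -0.49429341, -0.80221465],
       [ 0.42683284,  0.6794375 , -0.59680685]]), 't': array([-504.88849229,  188.22774293,  785.80101925])}
{'intrinsics': array([[277.57949417,   0.        , 321.64615968],
       [  0.        , 277.57949417, 198.16839604],
       [  0.        ,   0.        ,   1.        ]]), 'k1': -0.041264509798711324, 'R': array([[ 3.11019721e-01,  9.50403341e-01,  4.72454244e-04],
       [ 9.11353044e-01, -2.98381461e-01,  2.83556227e-01],
       [ 2.69633757e-01, -8.77610060e-02, -9.58955496e-01]]), 't': array([-649.65853175,  -36.76835674,  380.17811626])}
```

View pics/scene0.png

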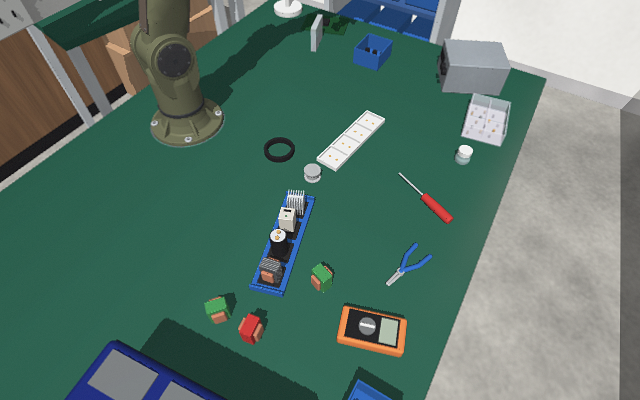

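View pics/side0.png

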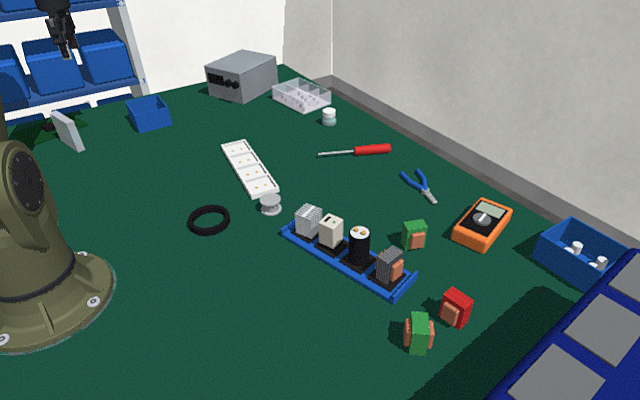

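The scene view shows the blue rack with the heatsink (295,205), relay (287,220), capacitor (278,245) and transformer (271,270). The white rack is at (352,140), and the green and red look-alikes stand beside the blue rack. World +y (left) runs up and to the right in this picture, so the order from the left is heatsink, relay, capacitor, transformer. The side view agrees.

```bash
cat > h.py <<'E'
from bench import arm
import numpy as np, cv2
from scipy.spatial.transform import Rotation as Rn
def ray(c,px):
    K=c["intrinsics"];d=np.array([(px[0]-K[0,2])/K[0,0],(px[1]-K[1,2])/K[1,1]]);u=d.copy()
    for _ in range(8): u=d/(1+c["k1"]*(u@u))
    v=c["R"].T@np.r_[u,1]; return -c["R"].T@c["t"], v/np.linalg.norm(v)
def tri(rays):
    A=sum(np.eye(3)-np.outer(v,v) for o,v in rays);b=sum((np.eye(3)-np.outer(v,v))@o for o,v in rays)
    return np.linalg.solve(A,b)
def plane(r,z): o,v=r; return o+v*(z-o[2])/v[2]
def proj(c,X):
    X=np.atleast_2d(X)@c["R"].T+c["t"];u=X[:,:2]/X[:,2:];u=u*(1+c["k1"]*(u**2).sum(1,keepdims=True))
    K=c["intrinsics"];return u*K[0,0]+K[:2,2]
def rows(p,yaw):  # target TCP pos, yaw: closing-axis(tool y) direction angle; tool down. prints shift/turn units
    s=arm.observe();w,x,y,z=s["orientation"];R0=Rn.from_quat([x,y,z,w])
    y0=R0.as_matrix()[:,1]; a=np.arctan2(y0[1],y0[0]); d=(yaw-a+np.pi/2)%np.pi-np.pi/2
    Y=np.array([np.cos(a+d),np.sin(a+d),0]);Z=np.array([0,0,-1.]);M=np.c_[np.cross(Y,Z),Y,Z]
    sh=R0.as_matrix().T@(np.array(p)-s["tcp_pos"])/600; tu=np.degrees((R0.inv()*Rn.from_matrix(M)).as_rotvec())/120
    print("shift",sh.round(4),"turn",tu.round(4),"yaw now",a.round(3),"tcp",s["tcp_pos"].round(1),"t",s["t"])
E
python3 - <<'E'
from h import *
cs,cd=arm.calibration("scene"),arm.calibration("side")
for n,a,b in [("cap",(280,248),(358,256)),("cap2",(280,248),(358,262)),("tr",(271,272),(385,275)),("hs",(301,210),(309,227)),("rel",(290,225),(330,246)),("kit",(281,244),(345,260)),("test",(354,136),(245,169)),("testA",(368,111),(233,141)),("testB",(333,168),(264,195)),
 ("green",(321,282),(411,245)),("ring",(279,149),(209,220)),("disc",(313,173),(269,205))]:
    print(n,tri([ray(cs,a),ray(cd,b)]).round(1), plane(ray(cs,a),14)[:2].round(),plane(ray(cd,b),14)[:2].round())
cw=arm.calibration("wrist");s=arm.observe();w,x,y,z=s["orientation"];R=Rn.from_quat([x,y,z,w]).as_matrix()
print("cam in tool",R.T@(-cw["R"].T@cw["t"]-s["tcp_pos"]),"camR tool",(cw["R"]@R).round(3))
E
```

```text
cap [ 523.5 -245.8   23.2] [ 520. -241.] [ 529. -239.]
cap2 [ 520.9 -245.    11.9] [ 520. -241.] [ 520. -252.]
tr [ 539.4 -307.7   16.9] [ 538. -305.] [ 541. -307.]
hs [ 497.9 -110.6    8.2] [ 503. -119.] [ 495. -111.]
rel [ 503.2 -173.7    7.5] [ 504. -173.] [ 499. -185.]
kit [ 5.097e+02 -2.237e+02  4.000e-01] [ 515. -231.] [ 502. -234.]
test [487.5 212.9  -5.7] [493. 199.] [476. 176.]
testA [493.2 288.8  42.2] [478. 326.] [510. 331.]
testB [485.1  85.8 -21.5] [502.  52.] [466.  47.]
green [ 6.480e+02 -2.624e+02  2.000e-01] [ 651. -268.] [ 637. -273.]
ring [325.9  38.5   9.3] [329.  35.] [325.  32.]
disc [460.9  10.8   9.5] [463.   7.] [459.   6.]
cam in tool [  72.27185844   -0.49417671 -143.90770178] camR tool [[-0.     1.    -0.   ]
 [-0.959 -0.001 -0.284]
 [-0.284  0.     0.959]]
```

```bash
python3 -c "
from h import *
rows((485,225,230),0.2)"
```

```text
shift [-0.6518 -0.4759  0.0023] turn [ 1.000e-04 -0.000e+00  5.037e-01] yaw now 1.255 tcp [201.9 617.9 231.4] t 0.7
```

>>> arm_command(series=[[[-0.065,-0.048,0],[0,0,0.05]],[[-0.13,-0.095,0],[0,0,0.1]],[[-0.195,-0.142,0],[0,0,0.15]],[[-0.26,-0.19,0],[0,0,0.2]],[[-0.326,-0.238,0],[0,0,0.25]],[[-0.39,-0.285,0],[0,0,0.3]],[[-0.456,-0.333,0],[0,0,0.35]],[[-0.52,-0.38,0],[0,0,0.4]],[[-0.586,-0.428,0],[0,0,0.45]],[[-0.652,-0.476,0],[0,0,0.504]]], jaw=85, grip_force=40)

```text
t: 1.53
tcp_pos: [446.3, 278.0, 231.8]
orientation: [-0.0, 0.635, 0.772, 0.001]
contact_force: [1.2, 0.7, -0.2]
finger_gap: 84.8
gripper_force: 0.0
```

>>> arm_command(series=[[[0,0,0],[0,0,0]],[[0,0,0],[0,0,0]],[[0,0,0],[0,0,0]],[[0,0,0],[0,0,0]],[[0,0,0],[0,0,0]],[[0,0,0],[0,0,0]],[[0,0,0],[0,0,0]],[[0,0,0],[0,0,0]],[[0,0,0],[0,0,0]],[[0,0,0],[0,0,0]]])

```text
t: 2.37
tcp_pos: [445.4, 279.9, 231.3]
orientation: [0.0, 0.633, 0.774, 0.0]
contact_force: [-0.3, 0.1, -0.2]
finger_gap: 84.9
gripper_force: 0.0
```

```bash
cat > look.py <<'E'
import sys
from h import *
import pickle
def look(tag):
    cal=arm.calibration("wrist"); im=arm.camera("wrist"); cv2.imwrite(f"pics/{tag}.png",im[:,:,::-1])
    pickle.dump((cal,im),open(f"pics/{tag}.pkl","wb"))
    for th in sys.argv[2:]:
        for d in arm.landmark_of("wrist",th)[:3]:
            print(th,np.round(d["centre"],1),round(d["confidence"],2),"z6",plane(ray(cal,d["centre"]),6).round(1)[:2],"z14",plane(ray(cal,d["centre"]),14).round(1)[:2])
look(sys.argv[1]); rows((485,225,230),0.2)
E
python3 look.py w1 test_rack
```

```text
test_rack [337.6 235.9] 0.61 z6 [486.4 192.1] z14 [485.2 195.6]
shift [-0.1026  0.0465  0.0023] turn [ 0.0001 -0.     -0.0002] yaw now 0.2 tcp [445.4 279.8 231.4] t 2.4667
```

View pics/w1.png

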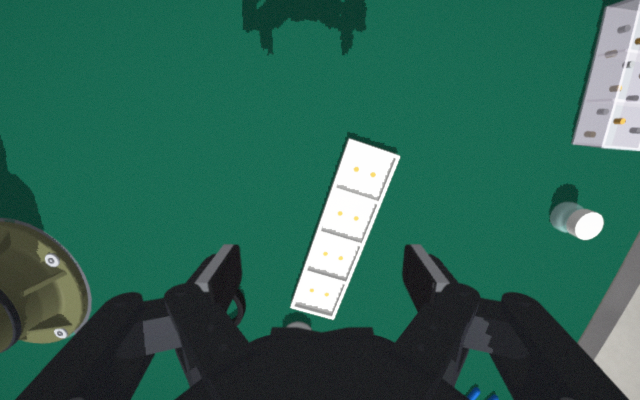

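>>> arm_command(series=[[[-0.06,0,0],[0,0,0]],[[-0.12,0,0],[0,0,0]],[[-0.18,0,0],[0,0,0]],[[-0.24,0.01,0],[0,0,0]],[[-0.24,0.02,0],[0,0,0]],[[-0.24,0.02,0],[0,0,0]],[[-0.24,0.02,0],[0,0,0]],[[-0.24,0.02,0],[0,0,0]],[[-0.24,0.02,0],[0,0,0]],[[-0.24,0.02,0],[0,0,0]]])

```text
t: 3.3
tcp_pos: [485.2, 142.2, 231.2]
orientation: [-0.0, 0.632, 0.775, -0.0]
contact_force: [-1.6, 0.7, 0.1]
finger_gap: 84.7
gripper_force: 0.0
```

```bash
python3 look.py w2 test_rack
```

```text
test_rack [333.1 134.7] 0.62 z6 [489.7 193.1] z14 [489.3 193.5]
shift [0.1361 0.027  0.0021] turn [-0.0001  0.      0.0005] yaw now 0.201 tcp [485.4 141.8 231.2] t 3.4
```

```bash
cat > fit.py <<'E'
from h import *
import pickle
from scipy.optimize import minimize
def hullmask(px,shape=(400,640)):
    m=np.zeros(shape,np.uint8); cv2.fillConvexPoly(m,np.round(cv2.convexHull(px.astype(np.float32))*16).astype(np.int32),255,cv2.LINE_AA,4); return m/255.
def box(p,L,z0,z1):
    c,s=np.cos(p[2]),np.sin(p[2]);a,b=L[0]/2,L[1]/2
    return np.array([[p[0]+c*x-s*y,p[1]+s*x+c*y,z] for x in(-a,a) for y in(-b,b) for z in(z0,z1)])
if __name__=="__main__":
    D=[]
    for t,seed in(("w1",(337,236)),("w2",(333,135))):
        cal,im=pickle.load(open(f"pics/{t}.pkl","rb")); hsv=cv2.cvtColor(im,cv2.COLOR_RGB2HSV)
        m=((hsv[...,1]<40)&(hsv[...,2]>170)).astype(np.uint8)
        m=cv2.morphologyEx(m,cv2.MORPH_OPEN,np.ones((3,3))); n,l,st,ce=cv2.connectedComponentsWithStats(cv2.dilate(m,np.ones((5,5))))
        k=min(range(1,n),key=lambda i:np.hypot(*(ce[i]-seed))+ (st[i,4]<1500)*1e3)
        mm=m*(l==k); pts=np.argwhere(mm)[:,::-1]; h=cv2.convexHull(pts.astype(np.float32))
        print(t,st[k],cv2.approxPolyDP(h,4,True)[:,0].tolist()); D.append((cal,hullmask(h[:,0])))
    for sub in(D,D[:1],D[1:]):
      def cost(p): return sum(np.abs(hullmask(proj(c,box(p,(70,268),0,p[3])))-M).sum() for c,M in sub)
      r=minimize(cost,[487,195,-.2,14],method="Nelder-Mead",options=dict(initial_simplex=[[487,195,-.2,14],[495,195,-.2,14],[487,203,-.2,14],[487,195,.2,14],[487,195,-.2,22]],maxiter=600))
      print(r.x.round(3),r.fun)
E
python3 fit.py
```

```text
w1 [  289   137   113   184 10061] [[398.0, 155.0], [334.0, 317.0], [292.0, 308.0], [348.0, 140.0]]
w2 [  277    16   124   222 13177] [[398.0, 34.0], [327.0, 234.0], [279.0, 221.0], [341.0, 18.0]]
[ 4.90094e+02  1.92991e+02 -1.17000e-01  1.57190e+01] 355.4705882352941
[ 4.90394e+02  1.93041e+02 -1.19000e-01  1.47320e+01] 56.549019607843135
[ 4.89854e+02  1.93008e+02 -1.17000e-01  1.67080e+01] 250.90588235294118
```

View pics/w2.png

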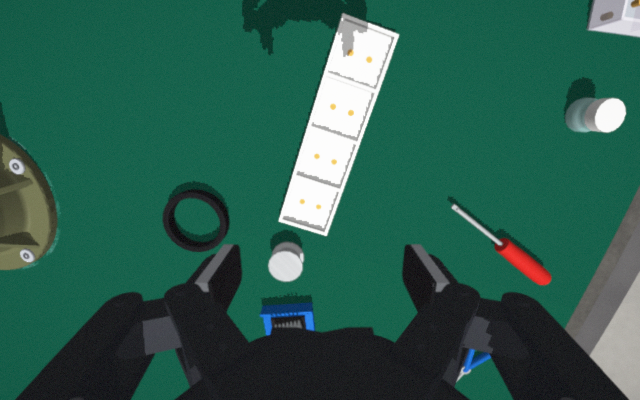

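>>> arm_command(series=[[[-0.06,0,0],[0,0,0]],[[-0.12,0,0],[0,0,0]],[[-0.18,0,0],[0,0,0]],[[-0.24,0.01,0],[0,0,0]],[[-0.3,0.02,0],[0,0,0]],[[-0.36,0.04,0],[0,0,0]],[[-0.42,0.08,0],[0,0,0]],[[-0.42,0.12,0],[0,0,0]],[[-0.42,0.12,0],[0,0,0]],[[-0.42,0.12,0],[0,0,0]]])

```text
t: 4.23
tcp_pos: [606.7, -91.5, 230.3]
orientation: [-0.0, 0.633, 0.774, -0.001]
contact_force: [-0.5, 0.1, -0.3]
finger_gap: 85.0
gripper_force: 0.0
```

```bash
python3 look.py w3 kit_rack capacitor transformer heatsink relay
```

```text
kit_rack [241.2 238.2] 0.87 z6 [ 510.8 -210.6] z14 [ 512.6 -206.5]
capacitor [242.9 262.1] 0.6 z6 [ 517.7 -248.9] z14 [ 519.4 -244. ]
transformer [328.3 284.1] 0.94 z6 [ 650.4 -260.3] z14 [ 649.2 -255.1]
transformer [250.4 303.2] 0.67 z6 [ 537.6 -319.2] z14 [ 538.7 -312.7]
heatsink [227.7 178.6] 0.9 z6 [ 482.4 -126.1] z14 [ 484.8 -123.9]
relay [236.7 221.8] 0.93 z6 [ 501.6 -186.5] z14 [ 503.5 -182.9]
shift [ 0.5566 -0.0924  0.0033] turn [ 0.0004 -0.0004  0.    ] yaw now 0.2 tcp [605.7 -91.3 231.8] t 4.5333
```

View pics/w3.png

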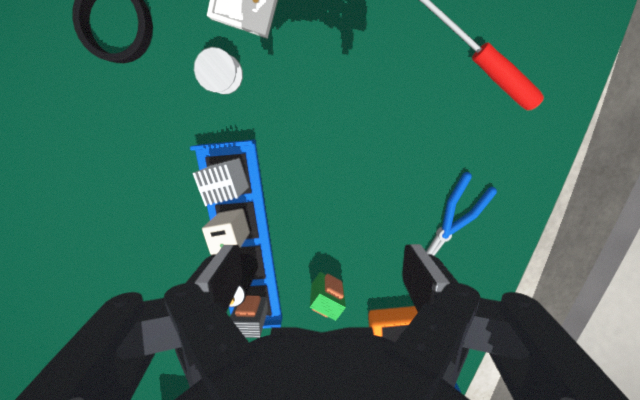

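>>> arm_command(series=[[[0,-0.06,0],[0,0,0]],[[-0.04,-0.1,0],[0,0,0]],[[-0.09,-0.1,0],[0,0,0]],[[-0.12,-0.1,0],[0,0,0]],[[-0.12,-0.1,0],[0,0,0]],[[-0.12,-0.1,0],[0,0,0]],[[-0.12,-0.1,0],[0,0,0]],[[-0.12,-0.1,0],[0,0,0]],[[-0.12,-0.1,0],[0,0,0]],[[-0.12,-0.1,0],[0,0,0]]])

```text
t: 5.37
tcp_pos: [561.9, -173.0, 231.3]
orientation: [-0.0, 0.633, 0.775, 0.0]
contact_force: [-1.0, 0.4, 0.7]
finger_gap: 85.0
gripper_force: 0.0
```

```bash
python3 look.py w4 kit_rack capacitor transformer heatsink relay
```

```text
kit_rack [281.2 192.4] 0.6 z6 [ 512.7 -212.4] z14 [ 513.4 -210.1]
capacitor [282.4 215.7] 0.61 z6 [ 519.8 -245.8] z14 [ 520.4 -242.7]
transformer [249.3 319. ] 0.71 z6 [ 495.3 -431.4] z14 [ 496.4 -424.3]
transformer [301.9 328.5] 0.66 z6 [ 581.6 -432.4] z14 [ 580.9 -425.3]
transformer [366.9 240.8] 0.63 z6 [ 646.5 -259.7] z14 [ 644.3 -256.3]
heatsink [270.  121.9] 0.92 z6 [ 483.4 -122.3] z14 [ 484.8 -121.9]
relay [274.1 168.8] 0.77 z6 [ 498.1 -181.8] z14 [ 499.1 -180.1]
shift [0.6773 0.0066 0.0022] turn [ 0.     -0.     -0.0002] yaw now 0.2 tcp [ 561.7 -174.1  231.3] t 5.6667
```

View pics/w4.png

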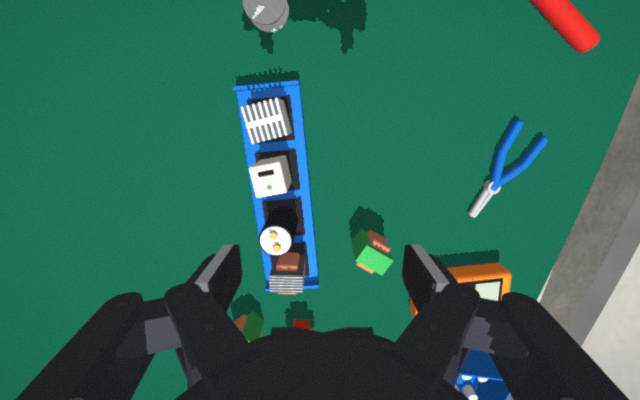

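Run:
```python
import cv2,numpy as np
def crop(p,x,y,w,h,s):
    im=cv2.imread(p)[y:y+h,x:x+w]; im=cv2.resize(im,None,fx=s,fy=s,interpolation=cv2.INTER_CUBIC)
    for i in range(0,w,10):
        cv2.line(im,(i*s,0),(i*s,6 if (x+i)%50 else 16),(0,255,255),1)
        cv2.putText(im,str(x+i),(i*s,24),0,.3,(0,255,255),1) if i%20==0 else 0
    for j in range(0,h,10): cv2.line(im,(0,j*s),(6,j*s),(0,255,255),1);cv2.putText(im,str(y+j),(8,j*s+4),0,.3,(0,255,255),1) if j%20==0 else 0
    return im
cv2.imwrite("pics/c1.png",np.hstack([crop("pics/w4.png",230,75,100,120,4),crop("pics/w4.png",230,185,100,120,4)]))
cv2.imwrite("pics/c2.png",np.hstack([crop("pics/w3.png",190,135,100,120,4),crop("pics/w3.png",190,225,100,120,4)]))
```

```text
(no output)
```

View pics/c1.png

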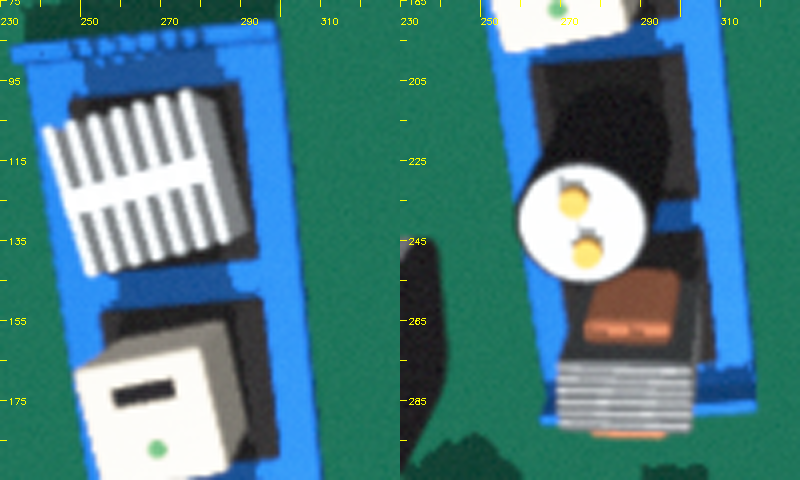

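View pics/c2.png

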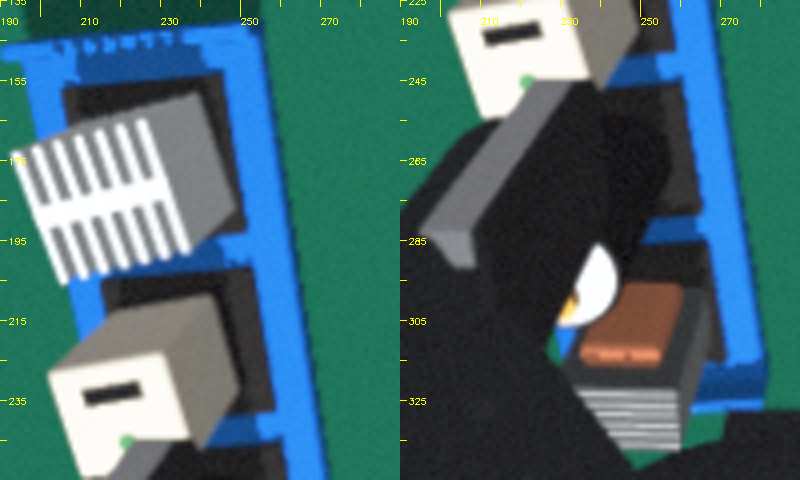

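Run:
```python
from h import *
import pickle
c4=pickle.load(open("pics/w4.pkl","rb"))[0];c3=pickle.load(open("pics/w3.pkl","rb"))[0]
A={"hs":([(241,106.8),(277,98),(287,135.5),(252.5,143.8)],[(193,173),(227,164.5),(237.5,197.5),(206.2,206.2)],66),
"rel":([(248.8,167.5),(280,161.3),(287,190.5),(255,198)],[(202.5,228.8),(230.8,223.2),(238,245),(211.2,254.5)],76),
"tr":([(269.5,275.5),(303,275.5),(303,292.5),(269.5,292)],[(233,322),(260.5,322),(260,337)],69),
"cap":([(275.8,240.8)],[],84),
"padhs":([(248,99.5),(289,95.5),(294.5,139.5)],[(205.8,156.5),(245,151.5),(252,192)],14),
"rack":([(298.5,80.5)],[(254,141)],22)}
for n,(p4,p3,z) in A.items():
    P=np.array([tri([ray(c4,a),ray(c3,b)]) for a,b in zip(p4,p3)])
    if len(P): print(n,"tri z",P[:,2].round(1),"mean",P.mean(0).round(1))
    for c,p in((c4,p4),(c3,p3)):
        Q=np.array([plane(ray(c,a),z)[:2] for a in p])
        if len(Q)>2: e=np.diff(Q,axis=0);print("   plane ctr",((Q[0]+Q[2])/2).round(1),"sides",np.linalg.norm(e,axis=1).round(1),"yaws",np.arctan2(e[:,1],e[:,0]).round(3))
        elif len(Q): print("   ",Q.round(1))
# kit rack hull
m=[]
from fit import *
D=[]
im=pickle.load(open("pics/w4.pkl","rb"))[1];h=cv2.cvtColor(im,cv2.COLOR_RGB2HSV)
b=((h[...,0]>100)&(h[...,0]<120)&(h[...,1]>150)&(h[...,2]>80)).astype(np.uint8); b[:, :225]=0;b[:,330:]=0;b[300:]=0
b=cv2.morphologyEx(b,cv2.MORPH_OPEN,np.ones((3,3)))
hp=cv2.convexHull(np.argwhere(b)[:,::-1].astype(np.float32));print(cv2.approxPolyDP(hp,3,True)[:,0].tolist());M=hullmask(hp[:,0])
def cost(p):
    return np.abs(hullmask(proj(c4,np.r_[box(p,(80,284),0,10),box(p,(80,284),22,22)]))-M).sum()
r=minimize(cost,[512,-210,.15],method="Nelder-Mead",options=dict(initial_simplex=[[512,-210,.15],[520,-210,.15],[512,-202,.15],[512,-210,.3]]))
print(r.x.round(3),r.fun)
x,y,a=r.x
for d in(99,33,-33,-99):print((x-np.sin(a)*d).round(1),(y+np.cos(a)*d).round(1))
```

```text
hs tri z [68.5 63.8 64.7 68.8] mean [ 487.9 -119.7   66.4]
   plane ctr [ 487.5 -119.8] sides [39.8 40.  39.4] yaws [ 0.421 -1.135 -2.714]
   plane ctr [ 487.1 -119.8] sides [41.2 39.6 39.6] yaws [ 0.434 -1.152 -2.669]
rel tri z [78.5 78.1 67.7 71.3] mean [ 501.9 -180.8   73.9]
   plane ctr [ 502.6 -179.6] sides [35.1 33.3 37.4] yaws [ 0.393 -1.175 -2.706]
   plane ctr [ 501.9 -178. ] sides [34.9 28.3 36. ] yaws [ 0.405 -1.16  -2.58 ]
tr tri z [54.7 66.1 71.6] mean [ 550.7 -310.    64.2]
   plane ctr [ 544.1 -311.9] sides [42.2 25.  43.1] yaws [ 0.204 -1.391 -2.955]
   plane ctr [ 546.9 -311.7] sides [37.1 25.2] yaws [ 0.213 -1.469]
    [[ 523.  -247.4]]
padhs tri z [13.2  4.9  8.3] mean [ 491.  -107.9    8.8]
   plane ctr [ 486.4 -119. ] sides [51.1 53.7] yaws [ 0.287 -1.269]
   plane ctr [ 486.2 -117.9] sides [52.5 54.6] yaws [ 0.319 -1.273]
rack tri z [15.6] mean [512.3 -67.4  15.6]
    [[512.1 -67.6]]
    [[514.6 -67. ]]
[[318.0, 287.0], [265.0, 290.0], [233.0, 86.0], [299.0, 82.0]]
[ 5.13081e+02 -2.13536e+02  2.83000e-01] 121.2156862745098
485.5 -118.5
503.9 -181.8
522.3 -245.2
540.7 -308.6
```

The crops show the top-face corners clearly. In w4 the heatsink centre is near (264,121), the relay (268,179), the capacitor (276,241) and the transformer (286,284). Triangulated heights match the stated ones, and all the parts stand within a few millimetres of the fitted pad positions.

```bash
cat > chain.py <<'E'
from h import *
def chain(pick,pyaw,place,zt=28,zp=20.5):
    s=arm.observe();w,x,y,z=s["orientation"];R0=Rn.from_quat([x,y,z,w]).as_matrix();a=np.arctan2(R0[1,1],R0[0,1]);p=s["tcp_pos"]
    print("tcp",p.round(1),"yaw",a.round(3),"t",s["t"])
    for n,q,b in[("above",(*pick,130),pyaw),("down",(*pick,zt),pyaw),("lift",(*pick,150),pyaw),("carry",(*place,150),-.118),("near",(*place,zp+9),-.118),("set",(*place,zp),-.118),("up",(*place,150),-.118)]:
        Y=np.array([np.cos(a),np.sin(a),0]);X=np.array([-Y[1],Y[0],0]);d=np.array(q)-p
        print(n,"shift",(np.array([X@d,Y@d,-d[2]])/600).round(4),"turn z",round(-np.degrees(b-a)/120,4),"rows",(max(np.linalg.norm(d)/41.7,np.degrees(abs(b-a))/7.16)).round(1))
        p,a=np.array(q),b
E
python3 -c "
from chain import *
chain((487.4,-119.8),.425,(478.4,94.7))"
```

```text
tcp [ 561.7 -174.1  231.3] yaw 0.2 t 5.6667
above shift [ 0.1132 -0.1034  0.1688] turn z -0.1076 rows 3.3
down shift [0.   0.   0.17] turn z -0.0 rows 2.4
lift shift [ 0.      0.     -0.2033] turn z -0.0 rows 2.9
carry shift [ 0.3319  0.1337 -0.    ] turn z 0.2593 rows 5.1
near shift [0.     0.     0.2008] turn z -0.0 rows 2.9
set shift [0.    0.    0.015] turn z -0.0 rows 0.2
up shift [ 0.      0.     -0.2158] turn z -0.0 rows 3.1
```

>>> arm_command(series=[[[0.03,-0.025,0.02],[0,0,-0.03]],[[0.06,-0.05,0.05],[0,0,-0.06]],[[0.09,-0.08,0.09],[0,0,-0.09]],[[0.1132,-0.1034,0.13],[0,0,-0.1076]],[[0.1132,-0.1034,0.1688],[0,0,-0.1076]],[[0.1132,-0.1034,0.1688],[0,0,-0.1076]],[[0.1132,-0.1034,0.1688],[0,0,-0.1076]],[[0.1132,-0.1034,0.1688],[0,0,-0.1076]],[[0.1132,-0.1034,0.1688],[0,0,-0.1076]],[[0.1132,-0.1034,0.1688],[0,0,-0.1076]]])

```text
t: 6.5
tcp_pos: [488.8, -120.6, 131.5]
orientation: [0.001, 0.542, 0.84, 0.0]
contact_force: [0.6, -0.3, -0.7]
finger_gap: 85.0
gripper_force: 0.0
```

>>> arm_command(series=[[[0,0,0.02],[0,0,0]],[[0,0,0.05],[0,0,0]],[[0,0,0.08],[0,0,0]],[[0,0,0.11],[0,0,0]],[[0,0,0.14],[0,0,0]],[[0,0,0.16],[0,0,0]],[[0,0,0.17],[0,0,0]],[[0,0,0.17],[0,0,0]],[[0,0,0.17],[0,0,0]],[[0,0,0.17],[0,0,0]]])

```text
t: 7.33
tcp_pos: [488.3, -120.1, 28.9]
orientation: [0.001, 0.542, 0.84, 0.0]
contact_force: [-0.2, -0.4, 0.9]
finger_gap: 84.6
gripper_force: 0.0
```

>>> arm_command(series=[[[0,0,0],[0,0,0]],[[0,0,0],[0,0,0]],[[0,0,0],[0,0,0]],[[0,0,0],[0,0,0]],[[0,0,0],[0,0,0]],[[0,0,0],[0,0,0]],[[0,0,0],[0,0,0]],[[0,0,0],[0,0,0]],[[0,0,0],[0,0,0]],[[0,0,0],[0,0,0]]], jaw=25, grip_force=40)

```text
t: 8.17
tcp_pos: [488.0, -119.9, 28.6]
orientation: [0.0, 0.542, 0.84, 0.0]
contact_force: [-0.7, -0.0, 5.1]
finger_gap: 39.8
gripper_force: 40.9
```

>>> arm_command(series=[[[0,0,-0.01],[0,0,0]],[[0,0,-0.03],[0,0,0]],[[0,0,-0.06],[0,0,0]],[[0,0,-0.09],[0,0,0]],[[0,0,-0.12],[0,0,0]],[[0,0,-0.15],[0,0,0]],[[0,0,-0.18],[0,0,0]],[[0,0,-0.2],[0,0,0]],[[0,0,-0.2033],[0,0,0]],[[0,0,-0.2033],[0,0,0]]])

```text
t: 9.0
tcp_pos: [487.7, -119.9, 150.7]
orientation: [0.001, 0.542, 0.84, 0.001]
contact_force: [-0.6, -0.6, -1.2]
finger_gap: 39.9
gripper_force: 40.5
```

>>> arm_command(series=[[[0.02,0.008,0],[0,0,0.02]],[[0.06,0.025,0],[0,0,0.05]],[[0.11,0.045,0],[0,0,0.09]],[[0.16,0.065,0],[0,0,0.13]],[[0.21,0.085,0],[0,0,0.17]],[[0.26,0.105,0],[0,0,0.21]],[[0.3,0.12,0],[0,0,0.24]],[[0.325,0.13,0],[0,0,0.255]],[[0.3319,0.1337,0],[0,0,0.2593]],[[0.3319,0.1337,0],[0,0,0.2593]]])

```text
t: 9.83
tcp_pos: [477.6, 95.5, 148.8]
orientation: [-0.0, 0.747, 0.665, -0.001]
contact_force: [0.2, -0.9, -1.6]
finger_gap: 39.4
gripper_force: 40.4
```

Run:
```python
from h import *
import pickle
s=arm.observe();print(s["finger_gap"],s["gripper_force"],s["contact_force"].round(1),s["tcp_pos"].round(1))
cal=arm.calibration("wrist");im=arm.camera("wrist")
c2=cv2.imread
sc=arm.camera("side")
a=cv2.resize(im[:,:,::-1][0:400,150:490],None,fx=1.15,fy=1.15);b=cv2.resize(sc[:,:,::-1][90:290,190:390],(400,460))
cv2.imwrite("pics/carry1.png",np.hstack([a,b]))
```

```text
39.42305383006634 40.41206896305084 [ 0.2 -0.9 -1.6] [477.6  95.5 148.8]
```

View pics/carry1.png

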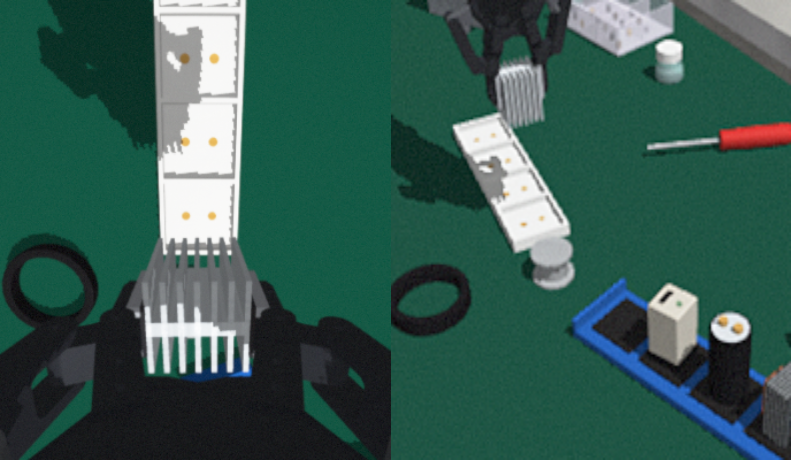

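The part is held firmly and upright, and lined up with the white rack. I'm lowering it now.

>>> arm_command(series=[[[0,0,0.02],[0,0,0]],[[0,0,0.05],[0,0,0]],[[0,0,0.09],[0,0,0]],[[0,0,0.13],[0,0,0]],[[0,0,0.165],[0,0,0]],[[0,0,0.19],[0,0,0]],[[0,0,0.202],[0,0,0]],[[0,0,0.208],[0,0,0]],[[0,0,0.213],[0,0,0]],[[0,0,0.214],[0,0,0]]])

```text
t: 10.77
tcp_pos: [479.0, 94.1, 22.0]
orientation: [0.0, 0.748, 0.664, 0.0]
contact_force: [-0.3, 0.2, -0.9]
finger_gap: 39.7
gripper_force: 40.4
```

Run:
```python
from h import *
s=arm.observe();print(s["t"],s["tcp_pos"].round(2),s["contact_force"].round(1))
```

```text
10.7667 [479.    94.13  22.01] [-0.3  0.2 -0.9]
```

>>> arm_command(series=[[[0,0,0.001],[0,0,0]],[[0,0,0.002],[0,0,0]],[[0,0,0.0025],[0,0,0]],[[0,0,0.0025],[0,0,0]],[[0,0,0.0025],[0,0,0]],[[0,0,0.0025],[0,0,0]],[[0,0,0.0025],[0,0,0]],[[0,0,0.0025],[0,0,0]],[[0,0,0.0025],[0,0,0]],[[0,0,0.0025],[0,0,0]]])

```text
t: 11.6
tcp_pos: [478.9, 94.8, 20.6]
orientation: [0.0, 0.748, 0.664, 0.0]
contact_force: [-0.2, 0.3, 4.9]
finger_gap: 39.2
gripper_force: 40.9
```

>>> arm_command(series=[[[0,0,0],[0,0,0]],[[0,0,0],[0,0,0]],[[0,0,0],[0,0,0]],[[0,0,0],[0,0,0]],[[0,0,0],[0,0,0]],[[0,0,-0.02],[0,0,0]],[[0,0,-0.06],[0,0,0]],[[0,0,-0.11],[0,0,0]],[[0,0,-0.17],[0,0,0]],[[0,0,-0.2158],[0,0,0]]], jaw=85)

```text
t: 12.43
tcp_pos: [478.8, 94.5, 151.8]
orientation: [0.0, 0.748, 0.664, 0.001]
contact_force: [0.5, 0.1, -0.2]
finger_gap: 85.0
gripper_force: 0.0
```

```bash
python3 -c "
from chain import *
chain((502.5,-180.5),.40,(486.2,160.2))"
```

```text
tcp [478.8  94.5 151.8] yaw -0.119 t 12.4333
above shift [-0.4504  0.0935  0.0364] turn z -0.2476 rows 6.6
down shift [0.   0.   0.17] turn z -0.0 rows 2.4
lift shift [ 0.      0.     -0.2033] turn z -0.0 rows 2.9
carry shift [ 0.5336  0.1961 -0.    ] turn z 0.2473 rows 8.2
near shift [0.     0.     0.2008] turn z -0.0 rows 2.9
set shift [0.    0.    0.015] turn z -0.0 rows 0.2
up shift [ 0.      0.     -0.2158] turn z -0.0 rows 3.1
```

>>> arm_command(series=[[[-0.05,0.01,0],[0,0,-0.03]],[[-0.11,0.02,0],[0,0,-0.06]],[[-0.17,0.035,0],[0,0,-0.09]],[[-0.23,0.05,0],[0,0,-0.12]],[[-0.29,0.06,0],[0,0,-0.15]],[[-0.35,0.07,0],[0,0,-0.19]],[[-0.41,0.085,0.01],[0,0,-0.23]],[[-0.45,0.0935,0.02],[0,0,-0.2476]],[[-0.4504,0.0935,0.03],[0,0,-0.2476]],[[-0.4504,0.0935,0.0364],[0,0,-0.2476]]])

```text
t: 13.27
tcp_pos: [501.5, -182.0, 127.0]
orientation: [-0.0, 0.554, 0.832, -0.0]
contact_force: [-0.1, 0.3, -0.3]
finger_gap: 85.2
gripper_force: 0.0
```

>>> arm_command(series=[[[0,0,0],[0,0,0]],[[0,0,0.02],[0,0,0]],[[0,0,0.05],[0,0,0]],[[0,0,0.08],[0,0,0]],[[0,0,0.11],[0,0,0]],[[0,0,0.14],[0,0,0]],[[0,0,0.16],[0,0,0]],[[0,0,0.17],[0,0,0]],[[0,0,0.17],[0,0,0]],[[0,0,0.17],[0,0,0]]])

```text
t: 14.1
tcp_pos: [502.6, -180.0, 26.0]
orientation: [0.0, 0.552, 0.834, 0.0]
contact_force: [0.7, 0.2, -0.2]
finger_gap: 85.0
gripper_force: 0.0
```

>>> arm_command(series=[[[0,0,0],[0,0,0]],[[0,0,0],[0,0,0]],[[0,0,0],[0,0,0]],[[0,0,0],[0,0,0]],[[0,0,0],[0,0,0]],[[0,0,0],[0,0,0]],[[0,0,0],[0,0,0]],[[0,0,0],[0,0,0]],[[0,0,0],[0,0,0]],[[0,0,0],[0,0,0]]], jaw=25)

```text
t: 14.93
tcp_pos: [502.8, -180.6, 26.4]
orientation: [0.0, 0.552, 0.834, 0.0]
contact_force: [0.3, 0.5, 6.0]
finger_gap: 35.7
gripper_force: 40.8
```

>>> arm_command(series=[[[0,0,-0.01],[0,0,0]],[[0,0,-0.03],[0,0,0]],[[0,0,-0.06],[0,0,0]],[[0,0,-0.09],[0,0,0]],[[0,0,-0.12],[0,0,0]],[[0,0,-0.15],[0,0,0]],[[0,0,-0.18],[0,0,0]],[[0,0,-0.2],[0,0,0]],[[0,0,-0.2033],[0,0,0]],[[0,0,-0.2033],[0,0,0]]])

```text
t: 15.77
tcp_pos: [502.6, -180.4, 148.5]
orientation: [0.001, 0.552, 0.834, 0.001]
contact_force: [-0.6, 0.7, -1.0]
finger_gap: 35.6
gripper_force: 40.3
```

>>> arm_command(series=[[[0.03,0.01,0],[0,0,0.01]],[[0.08,0.03,0],[0,0,0.04]],[[0.14,0.05,0],[0,0,0.07]],[[0.2,0.075,0],[0,0,0.1]],[[0.26,0.097,0],[0,0,0.13]],[[0.32,0.12,0],[0,0,0.16]],[[0.38,0.14,0],[0,0,0.19]],[[0.44,0.163,0],[0,0,0.22]],[[0.5,0.185,0],[0,0,0.24]],[[0.5336,0.1961,0],[0,0,0.2473]]])

```text
t: 16.6
tcp_pos: [483.9, 165.4, 146.2]
orientation: [-0.001, 0.746, 0.666, -0.001]
contact_force: [-0.0, 0.8, -1.9]
finger_gap: 35.5
gripper_force: 40.2
```

>>> arm_command(series=[[[0,0,0],[0,0,0]],[[0,0,0],[0,0,0]],[[0,0,0.03],[0,0,0]],[[0,0,0.07],[0,0,0]],[[0,0,0.11],[0,0,0]],[[0,0,0.15],[0,0,0]],[[0,0,0.18],[0,0,0]],[[0,0,0.195],[0,0,0]],[[0,0,0.203],[0,0,0]],[[0,0,0.203],[0,0,0]]])

```text
t: 17.43
tcp_pos: [485.4, 159.0, 25.1]
orientation: [-0.0, 0.748, 0.664, -0.001]
contact_force: [0.0, -0.4, -1.2]
finger_gap: 35.5
gripper_force: 40.2
```

>>> arm_command(series=[[[0,0,0.003],[0,0,0]],[[0,0,0.006],[0,0,0]],[[0,0,0.009],[0,0,0]],[[0,0,0.011],[0,0,0]],[[0,0,0.0125],[0,0,0]],[[0,0,0.0137],[0,0,0]],[[0,0,0.0137],[0,0,0]],[[0,0,0.0137],[0,0,0]],[[0,0,0.0137],[0,0,0]],[[0,0,0.0137],[0,0,0]]])

```text
t: 18.27
tcp_pos: [486.0, 160.5, 18.4]
orientation: [-0.0, 0.747, 0.664, 0.0]
contact_force: [-1.5, -0.8, 5.7]
finger_gap: 35.4
gripper_force: 40.8
```

>>> arm_command(series=[[[0,0,0],[0,0,0]],[[0,0,0],[0,0,0]],[[0,0,0],[0,0,0]],[[0,0,0],[0,0,0]],[[0,0,-0.02],[0,0,0]],[[0,0,-0.06],[0,0,0]],[[0,0,-0.11],[0,0,0]],[[0,0,-0.17],[0,0,0]],[[0,0,-0.22],[0,0,0]],[[0,0,-0.22],[0,0,0]]], jaw=85)

```text
t: 19.1
tcp_pos: [490.0, 161.6, 157.1]
orientation: [0.001, 0.748, 0.664, 0.006]
contact_force: [1.0, 1.4, -0.1]
finger_gap: 85.1
gripper_force: 0.0
```

```bash
python3 -c "
from chain import *
chain((523,-247),.283,(494,225.8))"
```

```text
tcp [490.  161.6 157.1] yaw -0.118 t 19.1
above shift [-0.6698  0.1349  0.0452] turn z -0.1916 rows 9.9
down shift [0.   0.   0.17] turn z -0.0 rows 2.4
lift shift [ 0.      0.     -0.2033] turn z -0.0 rows 2.9
carry shift [ 0.7702  0.1736 -0.    ] turn z 0.1915 rows 11.4
near shift [0.     0.     0.2008] turn z -0.0 rows 2.9
set shift [0.    0.    0.015] turn z -0.0 rows 0.2
up shift [ 0.      0.     -0.2158] turn z -0.0 rows 3.1
```

>>> arm_command(series=[[[0.05,0,0],[0,0,0]],[[0.1,0,0],[0,0,0]],[[0.15,0,0],[0,0,0]],[[0.15,0,0],[0,0,0]],[[0.15,0,0],[0,0,0]],[[0.15,0,0],[0,0,0]],[[0.15,0,0],[0,0,0]],[[0.15,0,0],[0,0,0]],[[0.15,0,0],[0,0,0]],[[0.15,0,0],[0,0,0]]])

```text
t: 19.93
tcp_pos: [496.6, 249.0, 149.9]
orientation: [-0.0, 0.748, 0.664, 0.0]
contact_force: [0.3, 0.9, 0.6]
finger_gap: 85.2
gripper_force: 0.0
```

Run:
```python
from h import *
from chain import *
a=arm.camera("wrist")[:,:,::-1][:,120:520];b=cv2.resize(arm.camera("side")[:,:,::-1][120:320,200:400],(400,400))
cv2.imwrite("pics/chk2.png",np.hstack([a,b])); chain((523,-247),.283,(494,225.8))
```

```text
tcp [496.5 249.3 149.9] yaw -0.118 t 20.0333
above shift [-0.8163  0.1415  0.0331] turn z -0.1916 rows 11.9
down shift [0.   0.   0.17] turn z -0.0 rows 2.4
lift shift [ 0.      0.     -0.2033] turn z -0.0 rows 2.9
carry shift [ 0.7702  0.1736 -0.    ] turn z 0.1915 rows 11.4
near shift [0.     0.     0.2008] turn z -0.0 rows 2.9
set shift [0.    0.    0.015] turn z -0.0 rows 0.2
up shift [ 0.      0.     -0.2158] turn z -0.0 rows 3.1
```

View pics/chk2.png

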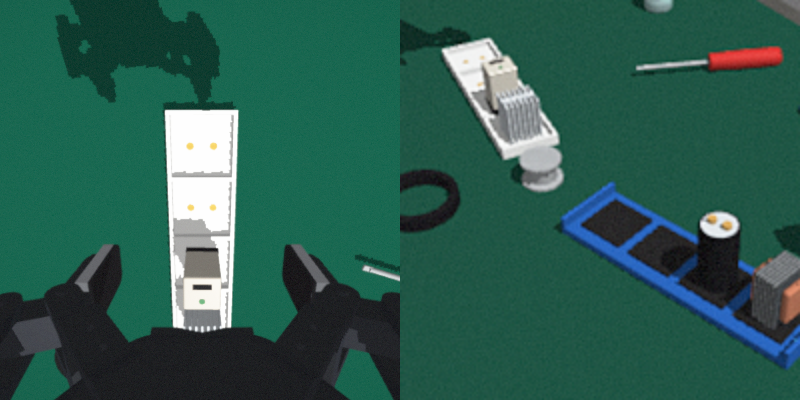

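The wrist and side views show the heatsink and relay standing upright inside the two right-hand pockets. The capacitor is next.

>>> arm_command(series=[[[-0.04,0.01,0],[0,0,-0.02]],[[-0.1,0.02,0],[0,0,-0.05]],[[-0.16,0.03,0],[0,0,-0.08]],[[-0.22,0.04,0],[0,0,-0.11]],[[-0.28,0.05,0],[0,0,-0.14]],[[-0.34,0.06,0],[0,0,-0.17]],[[-0.4,0.07,0],[0,0,-0.19]],[[-0.46,0.08,0],[0,0,-0.1916]],[[-0.5,0.087,0],[0,0,-0.1916]],[[-0.5,0.087,0],[0,0,-0.1916]]])

```text
t: 20.87
tcp_pos: [512.8, -61.6, 150.3]
orientation: [0.001, 0.604, 0.797, -0.001]
contact_force: [-0.4, 0.1, -0.3]
finger_gap: 84.9
gripper_force: 0.0
```

```bash
python3 -c "
from chain import *
chain((523,-247),.283,(494,225.8))"
```

```text
tcp [512.8 -61.6 150.3] yaw 0.274 t 20.8667
above shift [-0.3022 -0.0672  0.0338] turn z -0.0043 rows 4.5
down shift [0.   0.   0.17] turn z -0.0 rows 2.4
lift shift [ 0.      0.     -0.2033] turn z -0.0 rows 2.9
carry shift [ 0.7702  0.1736 -0.    ] turn z 0.1915 rows 11.4
near shift [0.     0.     0.2008] turn z -0.0 rows 2.9
set shift [0.    0.    0.015] turn z -0.0 rows 0.2
up shift [ 0.      0.     -0.2158] turn z -0.0 rows 3.1
```

>>> arm_command(series=[[[-0.04,-0.01,0],[0,0,0]],[[-0.1,-0.02,0],[0,0,0]],[[-0.16,-0.035,0],[0,0,0]],[[-0.22,-0.05,0],[0,0,0]],[[-0.28,-0.062,0.01],[0,0,0]],[[-0.3022,-0.0672,0.02],[0,0,0]],[[-0.3022,-0.0672,0.0338],[0,0,0]],[[-0.3022,-0.0672,0.0338],[0,0,0]],[[-0.3022,-0.0672,0.0338],[0,0,0]],[[-0.3022,-0.0672,0.0338],[0,0,0]]])

```text
t: 21.7
tcp_pos: [525.7, -237.5, 129.4]
orientation: [-0.0, 0.599, 0.801, 0.001]
contact_force: [-0.4, -0.2, -0.3]
finger_gap: 85.1
gripper_force: 0.0
```

```bash
python3 -c "
from chain import *
chain((523,-247),.283,(494,225.8))"
```

```text
tcp [ 525.7 -237.5  129.4] yaw 0.286 t 21.7
above shift [-0.0139 -0.0088 -0.0009] turn z 0.0017 rows 0.2
down shift [0.   0.   0.17] turn z -0.0 rows 2.4
lift shift [ 0.      0.     -0.2033] turn z -0.0 rows 2.9
carry shift [ 0.7702  0.1736 -0.    ] turn z 0.1915 rows 11.4
near shift [0.     0.     0.2008] turn z -0.0 rows 2.9
set shift [0.    0.    0.015] turn z -0.0 rows 0.2
up shift [ 0.      0.     -0.2158] turn z -0.0 rows 3.1
```

>>> arm_command(series=[[[-0.0139,-0.0088,0],[0,0,0]],[[-0.0139,-0.0088,0.02],[0,0,0]],[[-0.0139,-0.0088,0.05],[0,0,0]],[[-0.0139,-0.0088,0.08],[0,0,0]],[[-0.0139,-0.0088,0.11],[0,0,0]],[[-0.0139,-0.0088,0.14],[0,0,0]],[[-0.0139,-0.0088,0.16],[0,0,0]],[[-0.0139,-0.0088,0.169],[0,0,0]],[[-0.0139,-0.0088,0.169],[0,0,0]],[[-0.0139,-0.0088,0.169],[0,0,0]]])

```text
t: 22.53
tcp_pos: [522.6, -249.4, 28.3]
orientation: [0.0, 0.6, 0.8, 0.0]
contact_force: [-0.2, -0.3, -0.7]
finger_gap: 85.0
gripper_force: 0.0
```

>>> arm_command(series=[[[0,0,0],[0,0,0]],[[0,0,0],[0,0,0]],[[0,0,0],[0,0,0]],[[0,0,0],[0,0,0]],[[0,0,0],[0,0,0]],[[0,0,0],[0,0,0]],[[0,0,0],[0,0,0]],[[0,0,0],[0,0,0]],[[0,0,0],[0,0,0]],[[0,0,0],[0,0,0]]], jaw=25)

```text
t: 23.37
tcp_pos: [523.0, -249.3, 28.9]
orientation: [0.001, 0.6, 0.8, 0.0]
contact_force: [-0.3, 1.2, 5.4]
finger_gap: 39.0
gripper_force: 39.4
```

>>> arm_command(series=[[[0,0,-0.01],[0,0,0]],[[0,0,-0.03],[0,0,0]],[[0,0,-0.06],[0,0,0]],[[0,0,-0.09],[0,0,0]],[[0,0,-0.12],[0,0,0]],[[0,0,-0.15],[0,0,0]],[[0,0,-0.18],[0,0,0]],[[0,0,-0.2],[0,0,0]],[[0,0,-0.2033],[0,0,0]],[[0,0,-0.2033],[0,0,0]]])

```text
t: 24.2
tcp_pos: [522.7, -249.3, 150.8]
orientation: [0.001, 0.6, 0.8, 0.0]
contact_force: [0.5, 0.3, -1.0]
finger_gap: 39.5
gripper_force: 39.6
```

>>> arm_command(series=[[[0.03,0.007,0],[0,0,0.01]],[[0.08,0.018,0],[0,0,0.03]],[[0.13,0.029,0],[0,0,0.05]],[[0.18,0.04,0],[0,0,0.07]],[[0.23,0.052,0],[0,0,0.09]],[[0.28,0.063,0],[0,0,0.11]],[[0.33,0.074,0],[0,0,0.13]],[[0.38,0.086,0],[0,0,0.15]],[[0.42,0.095,0],[0,0,0.18]],[[0.44,0.1,0],[0,0,0.1915]]])

```text
t: 25.03
tcp_pos: [504.5, 25.3, 148.5]
orientation: [-0.001, 0.747, 0.665, -0.001]
contact_force: [-0.4, 0.4, -0.9]
finger_gap: 39.3
gripper_force: 39.5
```

>>> arm_command(series=[[[0,0,0],[0,0,0]],[[0,0,0],[0,0,0]],[[0,0,0],[0,0,0]],[[0,0,0],[0,0,0]],[[0.02,0,0],[0,0,0]],[[0.05,0,0],[0,0,0]],[[0.08,0,0],[0,0,0]],[[0.1,0,0],[0,0,0]],[[0.1,0,0],[0,0,0]],[[0.1,0,0],[0,0,0]]])

```text
t: 25.87
tcp_pos: [513.1, 80.8, 149.9]
orientation: [0.0, 0.747, 0.665, -0.0]
contact_force: [-0.2, -1.1, -1.8]
finger_gap: 39.3
gripper_force: 39.5
```

```bash
python3 -c "
from h import *
rows((494,225.8,150),-.118)"
```

```text
shift [ 0.2364 -0.0596 -0.0004] turn [-0.0001  0.0004  0.0009] yaw now -0.116 tcp [513.1  80.8 149.9] t 25.8667
```

>>> arm_command(series=[[[0.02,-0.006,0],[0,0,0]],[[0.06,-0.016,0],[0,0,0]],[[0.11,-0.028,0],[0,0,0]],[[0.16,-0.041,0],[0,0,0]],[[0.2,-0.052,0],[0,0,0]],[[0.225,-0.058,0],[0,0,0]],[[0.233,-0.0596,0],[0,0,0]],[[0.233,-0.0596,0],[0,0,0]],[[0.233,-0.0596,0],[0,0,0]],[[0.233,-0.0596,0],[0,0,0]]])

```text
t: 26.7
tcp_pos: [494.6, 221.2, 150.1]
orientation: [0.0, 0.748, 0.663, -0.0]
contact_force: [-0.4, 0.5, -0.5]
finger_gap: 39.5
gripper_force: 39.5
```

>>> arm_command(series=[[[0,0,0],[0,0,0]],[[0,0,0],[0,0,0]],[[0,0,0.03],[0,0,0]],[[0,0,0.07],[0,0,0]],[[0,0,0.11],[0,0,0]],[[0,0,0.15],[0,0,0]],[[0,0,0.18],[0,0,0]],[[0,0,0.195],[0,0,0]],[[0,0,0.203],[0,0,0]],[[0,0,0.203],[0,0,0]]])

```text
t: 27.53
tcp_pos: [493.8, 223.2, 27.8]
orientation: [0.0, 0.748, 0.664, -0.001]
contact_force: [-0.0, 0.1, -0.3]
finger_gap: 39.1
gripper_force: 39.6
```

```bash
python3 -c "
from h import *
rows((494,225.8,20.7),-.118)"
```

```text
shift [ 0.0044 -0.0002  0.0118] turn [-0.0003  0.0004  0.    ] yaw now -0.118 tcp [493.8 223.2  27.8] t 27.5333
```

>>> arm_command(series=[[[0,0,0.003],[0,0,0]],[[0,0,0.006],[0,0,0]],[[0,0,0.009],[0,0,0]],[[0,0,0.011],[0,0,0]],[[0,0,0.0125],[0,0,0]],[[0,0,0.0137],[0,0,0]],[[0,0,0.0137],[0,0,0]],[[0,0,0.0137],[0,0,0]],[[0,0,0.0137],[0,0,0]],[[0,0,0.0137],[0,0,0]]])

```text
t: 28.37
tcp_pos: [494.2, 223.9, 20.9]
orientation: [-0.0, 0.747, 0.664, 0.0]
contact_force: [-2.6, -1.2, 5.6]
finger_gap: 39.4
gripper_force: 40.2
```

>>> arm_command(series=[[[0,0,0],[0,0,0]],[[0,0,0],[0,0,0]],[[0,0,0],[0,0,0]],[[0,0,0],[0,0,0]],[[0,0,-0.02],[0,0,0]],[[0,0,-0.06],[0,0,0]],[[0,0,-0.11],[0,0,0]],[[0,0,-0.17],[0,0,0]],[[0,0,-0.22],[0,0,0]],[[0,0,-0.22],[0,0,0]]], jaw=85)

```text
t: 29.2
tcp_pos: [498.0, 225.3, 159.7]
orientation: [0.001, 0.748, 0.664, 0.006]
contact_force: [0.7, 1.1, 0.8]
finger_gap: 84.9
gripper_force: 0.0
```

>>> arm_command(series=[[[-0.04,0.005,0],[0,0,-0.01]],[[-0.1,0.015,0],[0,0,-0.03]],[[-0.16,0.03,0],[0,0,-0.05]],[[-0.22,0.045,0],[0,0,-0.07]],[[-0.28,0.06,0],[0,0,-0.09]],[[-0.34,0.07,0],[0,0,-0.11]],[[-0.4,0.08,0],[0,0,-0.13]],[[-0.46,0.09,0],[0,0,-0.15]],[[-0.5,0.1,0],[0,0,-0.153]],[[-0.5,0.1,0],[0,0,-0.153]]])

```text
t: 30.03
tcp_pos: [518.2, -88.6, 153.1]
orientation: [0.002, 0.635, 0.772, -0.0]
contact_force: [-1.0, 0.0, 0.1]
finger_gap: 85.1
gripper_force: 0.0
```

>>> arm_command(series=[[[-0.04,0,0],[0,0,0]],[[-0.08,0,0],[0,0,0]],[[-0.12,0,0],[0,0,0]],[[-0.15,0,0],[0,0,0]],[[-0.15,0,0],[0,0,0]],[[-0.15,0,0],[0,0,0]],[[-0.15,0,0],[0,0,0]],[[-0.15,0,0],[0,0,0]],[[-0.15,0,0],[0,0,0]],[[-0.15,0,0],[0,0,0]]])

```text
t: 30.87
tcp_pos: [536.7, -168.3, 152.1]
orientation: [-0.0, 0.631, 0.776, 0.0]
contact_force: [-0.4, 0.0, 0.3]
finger_gap: 84.8
gripper_force: 0.0
```

```bash
python3 -c "
from chain import *
import sys; sys.argv=['x','w5','transformer']
import look
cal,im=look.pickle.load(open('pics/w5.pkl','rb'))
b=cv2.resize(arm.camera('side')[:,:,::-1][120:320,200:400],(400,400))
cv2.imwrite('pics/w5c.png',np.hstack([im[:,:,::-1][:,120:520],b]))
chain((543.5,-311.5),.204,(501.8,291.3))"
```

```text
transformer [301.3 303. ] 0.92 z6 [ 541.9 -318.9] z14 [ 541.4 -312.8]
transformer [396.6 275. ] 0.59 z6 [ 646.2 -257.3] z14 [ 642.8 -253. ]
shift [ 0.6601  0.0488 -0.1297] turn [ 0.0001 -0.0002  0.0019] yaw now 0.204 tcp [ 536.6 -168.7  152.1] t 30.9667
tcp [ 536.6 -168.9  152. ] yaw 0.204 t 31.0167
above shift [-0.235  -0.0368  0.0367] turn z -0.0001 rows 3.5
down shift [0.   0.   0.17] turn z -0.0 rows 2.4
lift shift [ 0.      0.     -0.2033] turn z -0.0 rows 2.9
carry shift [ 0.9979  0.1355 -0.    ] turn z 0.1537 rows 14.5
near shift [0.     0.     0.2008] turn z -0.0 rows 2.9
set shift [0.    0.    0.015] turn z -0.0 rows 0.2
up shift [ 0.      0.     -0.2158] turn z -0.0 rows 3.1
```

View pics/w5c.png

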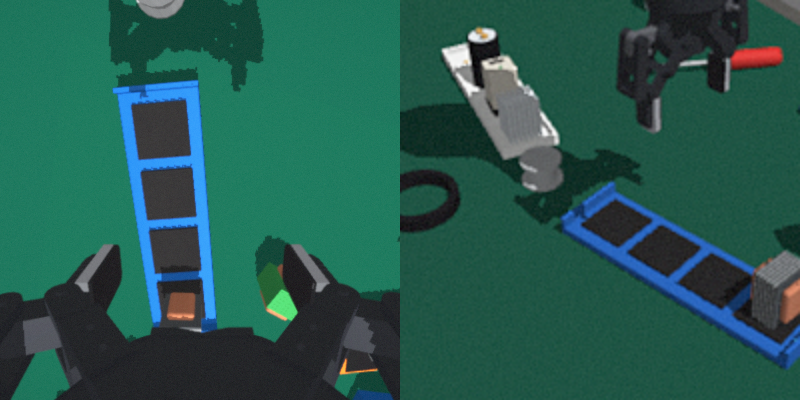

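The side view shows the heatsink, relay and capacitor upright in the white rack. The wrist view shows the transformer near (180,305) in the crop, alone on its pad and square to the fingers.

>>> arm_command(series=[[[-0.03,-0.005,0],[0,0,0]],[[-0.08,-0.012,0],[0,0,0]],[[-0.13,-0.02,0],[0,0,0]],[[-0.18,-0.028,0],[0,0,0]],[[-0.22,-0.034,0],[0,0,0]],[[-0.235,-0.0368,0.01],[0,0,0]],[[-0.235,-0.0368,0.025],[0,0,0]],[[-0.235,-0.0368,0.0367],[0,0,0]],[[-0.235,-0.0368,0.0367],[0,0,0]],[[-0.235,-0.0368,0.0367],[0,0,0]]])

```text
t: 31.85
tcp_pos: [543.6, -309.3, 128.8]
orientation: [-0.001, 0.631, 0.776, 0.0]
contact_force: [-0.5, 0.1, 0.6]
finger_gap: 85.1
gripper_force: 0.0
```

>>> arm_command(series=[[[0,0,0],[0,0,0]],[[0,0,0],[0,0,0]],[[0,0,0.03],[0,0,0]],[[0,0,0.06],[0,0,0]],[[0,0,0.09],[0,0,0]],[[0,0,0.12],[0,0,0]],[[0,0,0.15],[0,0,0]],[[0,0,0.165],[0,0,0]],[[0,0,0.17],[0,0,0]],[[0,0,0.17],[0,0,0]]])

```text
t: 32.68
tcp_pos: [543.3, -311.7, 27.8]
orientation: [-0.0, 0.632, 0.775, -0.0]
contact_force: [-0.3, -0.1, 0.5]
finger_gap: 85.2
gripper_force: 0.0
```

>>> arm_command(series=[[[0,0,0],[0,0,0]],[[0,0,0],[0,0,0]],[[0,0,0],[0,0,0]],[[0,0,0],[0,0,0]],[[0,0,0],[0,0,0]],[[0,0,0],[0,0,0]],[[0,0,0],[0,0,0]],[[0,0,0],[0,0,0]],[[0,0,0],[0,0,0]],[[0,0,0],[0,0,0]]], jaw=25, grip_force=60)

```text
t: 33.52
tcp_pos: [544.1, -312.5, 29.2]
orientation: [0.001, 0.632, 0.775, 0.0]
contact_force: [-0.5, 0.2, 5.8]
finger_gap: 41.5
gripper_force: 61.3
```

>>> arm_command(series=[[[0,0,-0.01],[0,0,0]],[[0,0,-0.03],[0,0,0]],[[0,0,-0.06],[0,0,0]],[[0,0,-0.09],[0,0,0]],[[0,0,-0.12],[0,0,0]],[[0,0,-0.15],[0,0,0]],[[0,0,-0.18],[0,0,0]],[[0,0,-0.2],[0,0,0]],[[0,0,-0.2033],[0,0,0]],[[0,0,-0.2033],[0,0,0]]])

```text
t: 34.35
tcp_pos: [543.6, -312.1, 150.7]
orientation: [0.001, 0.632, 0.775, 0.0]
contact_force: [-0.0, -0.1, -2.5]
finger_gap: 41.4
gripper_force: 60.8
```

>>> arm_command(series=[[[0.02,0.003,0],[0,0,0.01]],[[0.06,0.008,0],[0,0,0.03]],[[0.11,0.015,0],[0,0,0.05]],[[0.16,0.022,0],[0,0,0.07]],[[0.22,0.03,0],[0,0,0.09]],[[0.28,0.038,0],[0,0,0.11]],[[0.34,0.046,0],[0,0,0.13]],[[0.4,0.054,0],[0,0,0.145]],[[0.45,0.061,0],[0,0,0.1537]],[[0.5,0.068,0],[0,0,0.1537]]])

```text
t: 35.18
tcp_pos: [521.3, -7.8, 148.6]
orientation: [-0.001, 0.748, 0.664, -0.001]
contact_force: [1.5, -0.2, -2.5]
finger_gap: 41.4
gripper_force: 60.8
```

>>> arm_command(series=[[[0.05,-0.01,0],[0,0,0]],[[0.1,-0.02,0],[0,0,0]],[[0.15,-0.03,0],[0,0,0]],[[0.2,-0.04,0],[0,0,0]],[[0.25,-0.05,0],[0,0,0]],[[0.29,-0.06,0],[0,0,0]],[[0.32,-0.07,0],[0,0,0]],[[0.33,-0.07,0],[0,0,0]],[[0.33,-0.07,0],[0,0,0]],[[0.33,-0.07,0],[0,0,0]]])

```text
t: 36.02
tcp_pos: [504.3, 190.3, 149.1]
orientation: [0.0, 0.748, 0.664, -0.001]
contact_force: [0.1, -0.5, -2.3]
finger_gap: 41.6
gripper_force: 60.8
```

```bash
python3 -c "
from h import *
rows((501.8,291.3,150),-.118)"
```

```text
shift [ 0.1666 -0.0242 -0.0018] turn [-0.0004  0.001  -0.0006] yaw now -0.119 tcp [504.3 190.3 149.1] t 36.0167
```

>>> arm_command(series=[[[0.02,-0.003,0],[0,0,0]],[[0.05,-0.008,0],[0,0,0]],[[0.09,-0.014,0],[0,0,0]],[[0.13,-0.02,0],[0,0,0]],[[0.155,-0.0235,0],[0,0,0]],[[0.165,-0.0242,0],[0,0,0]],[[0.165,-0.0242,0],[0,0,0]],[[0.165,-0.0242,0],[0,0,0]],[[0.165,-0.0242,0],[0,0,0]],[[0.165,-0.0242,0],[0,0,0]]])

```text
t: 36.85
tcp_pos: [502.4, 289.7, 150.0]
orientation: [0.0, 0.749, 0.663, -0.0]
contact_force: [-1.8, 0.1, -3.4]
finger_gap: 41.5
gripper_force: 60.8
```

>>> arm_command(series=[[[0,0,0],[0,0,0]],[[0,0,0],[0,0,0]],[[0,0,0.03],[0,0,0]],[[0,0,0.07],[0,0,0]],[[0,0,0.11],[0,0,0]],[[0,0,0.15],[0,0,0]],[[0,0,0.175],[0,0,0]],[[0,0,0.185],[0,0,0]],[[0,0,0.19],[0,0,0]],[[0,0,0.19],[0,0,0]]])

```text
t: 37.68
tcp_pos: [502.2, 291.6, 36.1]
orientation: [0.0, 0.748, 0.664, 0.0]
contact_force: [-1.1, 0.9, -1.8]
finger_gap: 41.7
gripper_force: 61.0
```

```bash
python3 -c "
from h import *
rows((501.8,291.3,21),-.118)"
```

```text
shift [-0.0005 -0.0005  0.0251] turn [ 0.0001  0.     -0.0006] yaw now -0.119 tcp [502.2 291.6  36.1] t 37.6833
```

>>> arm_command(series=[[[0,0,0.005],[0,0,0]],[[0,0,0.01],[0,0,0]],[[0,0,0.015],[0,0,0]],[[0,0,0.02],[0,0,0]],[[0,0,0.023],[0,0,0]],[[0,0,0.025],[0,0,0]],[[0,0,0.0265],[0,0,0]],[[0,0,0.0265],[0,0,0]],[[0,0,0.0265],[0,0,0]],[[0,0,0.0265],[0,0,0]]])

```text
t: 38.52
tcp_pos: [501.8, 291.7, 21.2]
orientation: [-0.0, 0.748, 0.664, -0.0]
contact_force: [-3.0, -2.2, 5.9]
finger_gap: 41.3
gripper_force: 61.8
```

>>> arm_command(series=[[[0,0,0],[0,0,0]],[[0,0,0],[0,0,0]],[[0,0,0],[0,0,0]],[[0,0,0],[0,0,0]],[[0,0,-0.02],[0,0,0]],[[0,0,-0.06],[0,0,0]],[[0,0,-0.11],[0,0,0]],[[0,0,-0.17],[0,0,0]],[[0,0,-0.22],[0,0,0]],[[0,0,-0.25],[0,0,0]]], jaw=85)

```text
t: 39.35
tcp_pos: [503.6, 292.2, 175.0]
orientation: [0.0, 0.748, 0.664, 0.003]
contact_force: [0.8, 0.4, 0.1]
finger_gap: 85.1
gripper_force: 0.0
```

>>> arm_command(series=[[[0.03,0,-0.03],[0,0,0]],[[0.07,0,-0.06],[0,0,0]],[[0.08,0,-0.1],[0,0,0]],[[0.08,0,-0.1],[0,0,0]],[[0.08,0,-0.1],[0,0,0]],[[0.08,0,-0.1],[0,0,0]],[[0.08,0,-0.1],[0,0,0]],[[0.08,0,-0.1],[0,0,0]],[[0.08,0,-0.1],[0,0,0]],[[0.08,0,-0.1],[0,0,0]]])

```text
t: 40.18
tcp_pos: [507.4, 338.8, 229.5]
orientation: [-0.0, 0.748, 0.664, -0.0]
contact_force: [0.4, 0.5, 0.2]
finger_gap: 85.2
gripper_force: 0.0
```

Run:
```python
from h import *
w=arm.camera("wrist")[:,:,::-1][150:330,240:400];b=arm.camera("side")[:,:,::-1][110:210,200:300]
c=arm.camera("scene")[:,:,::-1][80:180,300:400]
cv2.imwrite("pics/end.png",np.hstack([cv2.resize(w,(355,400),interpolation=2),np.vstack([cv2.resize(b,(200,200)),cv2.resize(c,(200,200))])]))
```

```text
(no output)
```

View pics/end.png

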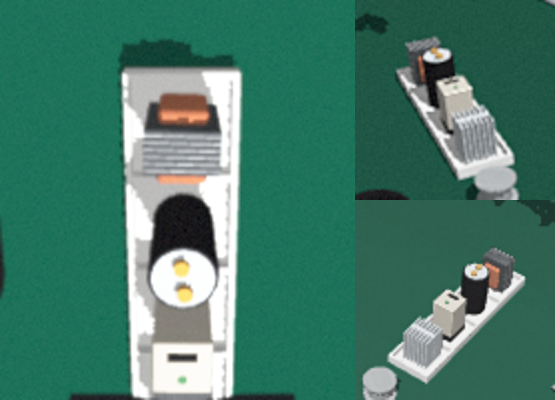

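The three views show all four parts upright, one to a pocket, running transformer, capacitor, relay, heatsink from the left. The robot is clear of them.

```bash
python3 -c "
from bench import arm
print(arm.hand_in())"
```

```text
the job is handed in; nothing more can be done
None
```

All four parts stand upright in the white rack's pockets in reverse order (transformer, capacitor, relay, heatsink from the left), and the job was handed in at about 40 s on the robot's clock.

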